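# Turn the cutter carousel to the surfacing cutter

### The job

Turn the round cutter carousel beside the router by pushing the pegs on its rim with the fingertips, until the cutter with the wide flat disc on top stands at the front, lined up with the arrow on the stand. Do not touch or lift the cutters, which stay standing in their pockets, and leave the things around the carousel where they are. When it is lined up, draw back clear of everything.

Things in the scene. Friction and masses are not known exactly. Their poses are not given: they have to be found in the camera images.
- stand: fixed stand: dark steel foot, a fixed steel axle post 32 mm in diameter, top 80 mm above the bench, and at the front an aluminium arrow, 22 mm high, on the bench, its stem ending 215 mm from the axis and its point reaching in under the disc's edge. Origin on the bench on the turning axis; z up; the arrow lies on its -x side, so front is its -x direction
- carousel: plywood disc 274 mm in diameter, 18 mm thick, top 50 mm above the bench; turns either way without stops about the stand's axis; stiff bearing (0.15 N m, 1 to 2 N at a peg), stays where it is left. Six grey pockets (38 mm square, 18 mm high) on a 68 mm radius. Origin on the axis at the disc's underside, z up; the wide cutter's pocket is on its -x side
- peg0 (a point): top centre of one of the six equal round aluminium pegs, 14 mm in diameter and 40 mm tall, upright on the disc's rim, tops 90 mm above the bench. They stand on a circle of 125 mm radius, half-way between the pockets, at 30 (this one), 90, 150, 210, 270 and 330 degrees anticlockwise from the carousel's x axis
- surfacer: the surfacing cutter: the only one with a wide flat disc on top, 48 mm in diameter and 12 mm thick; 56 mm high, its top 106 mm above the bench; steel holder 28 mm in diameter at the foot with a 31 mm collar 23 to 29 mm up; origin at the centre of its underside, z up; loose, stands in a pocket of the carousel
- endmill: cutter with a slim straight bit 8 mm thick, 58 mm high; steel holder 28 mm in diameter at the foot with a 31 mm collar 23 to 29 mm up; origin at the centre of its underside, z up; loose, stands in a pocket of the carousel
- ballnose: cutter with an 11 mm bit with rounded tip, 56 mm high; steel holder 28 mm in diameter at the foot with a 31 mm collar 23 to 29 mm up; origin at the centre of its underside, z up; loose, stands in a pocket of the carousel
- vbit: cutter with an 18 mm cone pointing up, 57 mm high; steel holder 28 mm in diameter at the foot with a 31 mm collar 23 to 29 mm up; origin at the centre of its underside, z up; loose, stands in a pocket of the carousel
- drill: cutter with a 6 mm pointed drill, 59 mm high; steel holder 28 mm in diameter at the foot with a 31 mm collar 23 to 29 mm up; origin at the centre of its underside, z up; loose, stands in a pocket of the carousel
- stepbit: cutter with a stepped bit, 18, 12 and 6 mm thick, 56 mm high; steel holder 28 mm in diameter at the foot with a 31 mm collar 23 to 29 mm up; origin at the centre of its underside, z up; loose, stands in a pocket of the carousel
- spare: bystander: spare slim cutter 58 mm high, foot 28 mm in diameter, standing on the bench near the carousel; origin at its underside
- oiler: bystander: white oil bottle 40 mm in diameter, 100 mm high; origin at its underside
- mug: bystander: white mug 70 mm in diameter, 80 mm high; origin at its underside
- brush: bystander: hand brush about 170 mm long lying on the bench; origin at its underside, length along its x
- wrench: bystander: wrench about 150 mm long lying on the bench; origin at its underside, length along its x
- nut: bystander: steel ring nut 36 mm in diameter, 16 mm high; origin at its underside
- offcut: bystander: plywood offcut 60 x 40 x 18 mm; origin at its underside

How it is judged:
By the outcome, as a careful person would: the job done as asked, in the order asked, and still so for the second after the job is handed in, with the robot touching nothing.
It also fails if it takes over 64 s, if anything falls off the work surface, if the arm or the gripper's body presses on something with over 40 N, if the wrist force passes 120 N, or if a joint passes its speed limit or range.

### The arm

A 6-joint arm with a two-finger parallel gripper is mounted at the origin on the work surface. World frame = base frame: x ahead of the robot, y to its left, z up, the work surface at z = 0. Lengths are in mm, angles in rad, forces in N, time in s.
With the tool pointing down it reaches from about 325 to 1000 mm from the base axis. Payload 5.1 kg.
Tool frame: the origin (TCP) lies midway between the tips of the shut fingers; the grasp point (between the pads) lies 19 mm behind it; z points along the fingers, y is the direction in which the jaws open and shut (so a half turn about z gives the same grasp; the last joint's range is limited). The gripper opens to 85 mm and grips with 20 to 120 N. Pads are 22 mm wide; open, the fingers measure 114 mm over their backs; the gripper's body (76 mm by 85 mm) begins 54 mm behind the grasp point. The pads swing forward as they close: fully open they stand 13 mm farther back than shut.
Start: joints at [-1.219, 0.124, 1.65, -0, 1.367, -0.083], TCP at [273.766, -589.522, 194.122] pointing down, gripper open.
Joint ranges: [-2.61, 2.61], [-1.02, 2.33], [0.03, 2.71], [-1.35, 4.49], [0.32, 2.68], [-2.91, 2.91]. Speed limits (rad/s): [2.57, 2.57, 3.14, 3.14, 3.14, 3.14].

### API

Orientations are given as [roll, pitch, yaw] about the fixed x, y, z axes, in that order (R = Rz(yaw) Ry(pitch) Rx(roll)).
In Python, from station import readout, capture, robot, regions_of, place_of gives the robot as it stands. The module is installed in compiled form; this text tells all that it offers.
- The arm moves only by the tool play_rows, never from a script. Its argument "steps" is a list of rows, each a list of 3 entries, a list of its own where there are three numbers: the opening, from -1 (shut) to 1 (fully open), then the shift along the tool's x, y, z each as a share of 300 mm, from -1 to 1, then the turn about the tool's z as a share of 0.5 rad, from -1 to 1. A call has exactly 5 rows; each row is the pose to reach, as a shift and turn from the pose commanded when the call began, along the tool's axes at that moment; what a row does not reach only later rows make up. A row lasts 1/12 s, in which the tool goes at most 41.7 mm and 7.16 degrees, less where a joint would pass 70% of its speed; a pose out of reach is approached as far as the arm can. A call with a number of a shift or a turn outside -1 to 1 is refused whole. A call with a gripper value outside its range is refused whole. The fingers move at their own pace and stop on an object; "grip_force" is the grip in N (left out, the last holds). Time passes only in rows, so rows that repeat a pose let the fingers close, or fill a call up. It gives the time, the measured TCP pose, the force and the opening at its end, in the units of the state.
- readout.sense(): the state, without advancing time (a new reading comes with each control period).
- capture(name): name is "side" or "top"; returns a dict with "frame" (480x640x3 uint8, blue, green, red), "fovy" (degrees; the focal length in pixels is half the picture's height over the tangent of half this angle, whatever the lens; pixels are square), "cx", "cy" (the principal point, pixels), "extrinsics" (4x4, takes a point from world to camera coordinates). Camera axes: x right, y down, z forward; pixel columns grow to the right and rows downward; lengths in mm; the calibration is good to about 2 mm. A picture is of the moment at which its call begins. There is no depth.
- robot.hand_in(): hands the job in, once; it reports no verdict.
Trained networks look in a picture, given as the dict that the camera call returned (one of the last four; its "shot" number tells which), for a name from the list of things; names that differ only in an ending like _2 or _b are one class to them, and where a whole thing is asked for, a point or a joint stands for the part that bears it (a point fixed in the world has none). Each returns a list of dicts, best first, with "p" (0 to 1); they miss things now and then, are a little off and sometimes report something else, mostly with a low value. They report only what shows in the picture. A call takes as long as a camera call.
- regions_of(picture, name): "pixels" (480x640 bool, what is visible of it).
- place_of(picture, name): "position" ([x, y, z] in mm, in world coordinates, good to about 4 mm: a listed point, or the origin of a listed thing).
The state is a dict: "clock": time; "qpos": joint angles; "joint_velocities": joint speeds; "effort": joint torques, N m; "tool_pos": TCP position; "ee_rot": TCP orientation; "force": force on the tool from outside, world axes, zero at the start; "wrist_torque": the same for the moment, N m; "finger_gap": opening from 0.0 (shut) to 1.0 (fully open).
Only numpy, scipy, OpenCV 4.12 (cv2) and the standard library are available. Lean on these libraries where they do the work, as an engineer would, in place of code of your own. Each camera call takes 0.05 s, during which the arm holds its last target.

## Working session

There is one attempt and no reset: what is moved stays moved. The work goes in short steps, Python scripts to look and compute and a tool call to move; the robot and the scene stay as the last step left them, time stands still between calls to the robot, and variables do not carry over. Pictures are saved under pics/ and viewed, and the job is handed in when it is done.

Besides the shell and the picture viewer there is one more tool, called after ">>>" by a JSON object that holds its "method" and its "body", one argument or row to a line. play_rows: Moves the arm, as the interface text tells. Its arguments: {"type":"object","properties":{"steps":{"type":"array"},"grip_force":{"type":"number"}},"required":["steps"]}

```bash
mkdir -p pics; python3 - <<'E'
from station import readout,capture,regions_of,place_of
import cv2,numpy as np
s=readout.sense();print(s)
for n in("top","side"):
    c=capture(n);cv2.imwrite(f"pics/{n}0.png",c["frame"]);print(n,c["fovy"],c["cx"],c["cy"],np.round(c["extrinsics"],3).tolist())
    for k in("stand","carousel","surfacer","peg0","spare","oiler","mug","brush","wrench","nut","offcut"):
        r=place_of(c,k);print(k,[(round(x["p"],2),np.round(x["position"]).tolist()) for x in r[:6]])
E
```

```text
{'clock': 0.0, 'qpos': array([-1.21858637e+00,  1.24503083e-01,  1.65167982e+00,  1.31355994e-05,
        1.36749667e+00, -8.26119456e-02]), 'joint_velocities': array([ 3.74056268e-04,  8.49665153e-04, -8.22490606e-04, -4.48774972e-07,
        6.00650616e-04, -4.96151262e-05]), 'effort': array([-1.04467414e-03, -4.23610568e+01, -3.65454590e+01, -1.46025427e-04,
        6.84322324e-03, -2.96476674e-05]), 'tool_pos': array([ 273.54330152, -588.87858503,  192.85096675]), 'ee_rot': array([-3.13951391e+00, -1.85023823e-04,  4.34819040e-01]), 'force': array([-0.23052246,  1.08742756, -0.1396011 ]), 'wrist_torque': array([0.01666265, 0.02646141, 0.00508285]), 'finger_gap': 0.9983307295365057}
top 45.22523594066483 315.7603359347123 232.85108646043207 [[-0.012, -1.0, -0.023, 54.471], [-0.982, 0.016, -0.189, 604.146], [0.19, 0.021, -0.982, 912.406], [0.0, 0.0, 0.0, 1.0]]
stand [(0.87, [563.0, -40.0, 1.0])]
carousel [(0.67, [565.0, -38.0, 34.0])]
surfacer [(0.81, [633.0, -27.0, 51.0])]
peg0 [(0.96, [459.0, -112.0, 89.0])]
spare [(0.54, [382.0, -147.0, -5.0])]
oiler [(0.94, [695.0, 127.0, -2.0]
[... 351 characters left out ...]
51297621573 [[0.931, -0.366, -0.004, -513.388], [-0.239, -0.598, -0.765, 237.536], [0.278, 0.713, -0.643, 655.676], [0.0, 0.0, 0.0, 1.0]]
stand []
carousel [(0.7, [566.0, -40.0, 32.0])]
surfacer [(0.59, [538.0, -100.0, 50.0])]
peg0 [(0.34, [496.0, -44.0, 51.0])]
spare [(0.81, [380.0, -146.0, -1.0]), (0.22, [464.0, -108.0, 92.0])]
oiler [(0.94, [689.0, 132.0, 2.0])]
mug [(0.79, [726.0, -178.0, -1.0])]
brush [(0.67, [540.0, 196.0, 1.0]), (0.39, [464.0, -108.0, 91.0]), (0.36, [439.0, -238.0, 3.0])]
wrench [(0.75, [589.0, -267.0, 1.0]), (0.71, [537.0, -100.0, 49.0]), (0.16, [632.0, -30.0, 44.0])]
nut [(0.7, [404.0, 123.0, 2.0]), (0.49, [589.0, -268.0, 0.0])]
offcut [(0.67, [440.0, -238.0, 3.0])]
```

View pics/top0.png

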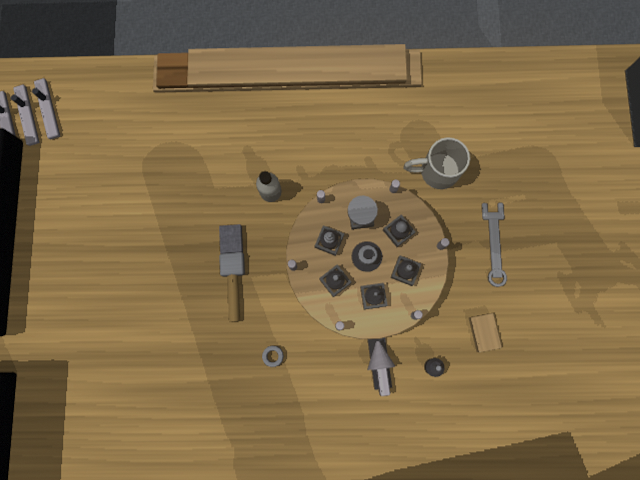

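View pics/side0.png

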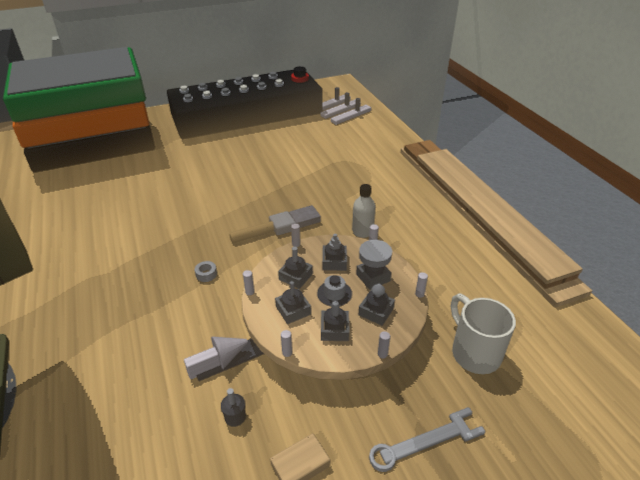

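```bash
cat > h.py <<'E'
import numpy as np,cv2
def ray(c,u,v,z):
    f=240/np.tan(np.radians(c["fovy"]/2));E=np.asarray(c["extrinsics"]);R=E[:3,:3];o=-R.T@E[:3,3]
    d=R.T@np.array([(u-c["cx"])/f,(v-c["cy"])/f,1]);return o+d*(z-o[2])/d[2]
def proj(c,P):
    f=240/np.tan(np.radians(c["fovy"]/2));E=np.asarray(c["extrinsics"]);p=E[:3,:3]@np.asarray(P,float)+E[:3,3]
    return np.array([f*p[0]/p[2]+c["cx"],f*p[1]/p[2]+c["cy"]])
E
python3 - <<'E'
from station import capture
import cv2
c=capture("top")["frame"]
cv2.imwrite("pics/topz.png",cv2.resize(c[165:405,265:465],None,fx=3,fy=2.5*1.0,interpolation=cv2.INTER_CUBIC) if 0 else cv2.resize(c[165:345,270:465],None,fx=3.3333,fy=3.3333,interpolation=cv2.INTER_CUBIC))
cv2.imwrite("pics/topa.png",cv2.resize(c[300:405,330:450],None,fx=5,fy=5,interpolation=cv2.INTER_CUBIC))
E
```

```text
(no output)
```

View pics/topz.png

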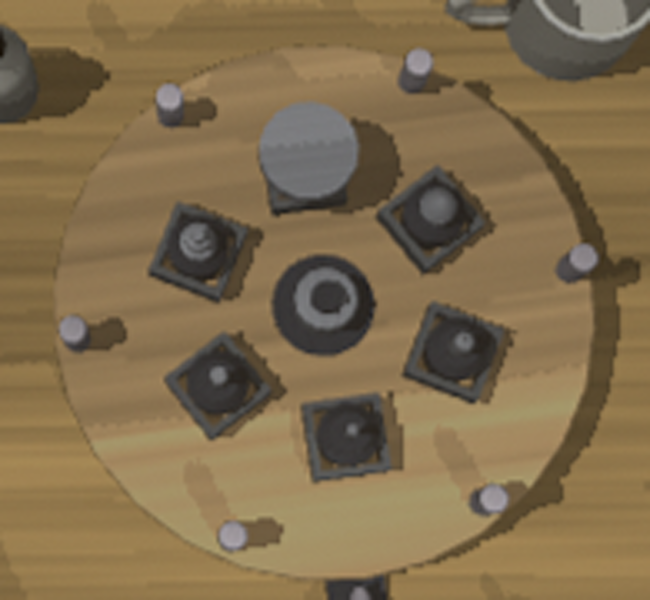

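View pics/topa.png

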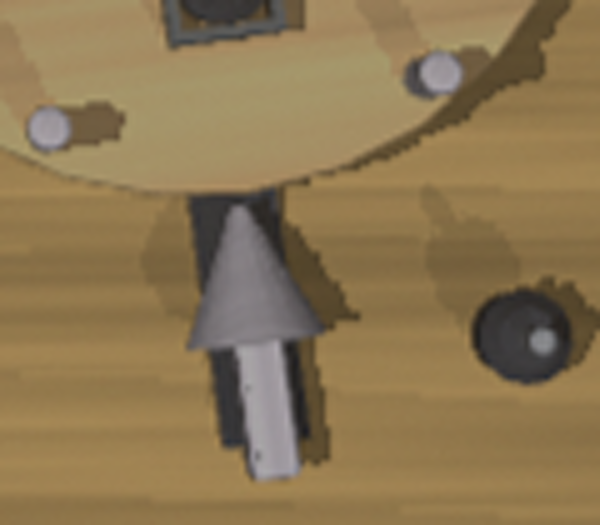

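```bash
python3 - <<'E'
from station import capture
from h import *
from scipy.optimize import least_squares
c=capture("top")
Z=[(169,92),(419,62),(583,257),(493,497),(232,535),(74,329)]
P=np.array([ray(c,270+u/3.3333-.35,165+v/3.3333-.35,90)[:2] for u,v in Z]);print(P.round(1))
def res(p):
    o=[]
    for i,q in enumerate(P):
        a=p[2]-i*np.pi/3
        o+=[p[0]+125*np.cos(a)-q[0],p[1]+125*np.sin(a)-q[1]]
    return o
s=least_squares(res,[565,-38,0.5]);print(s.x,np.degrees(s.x[2]),np.round(s.fun,1))
C=s.x[:2]
for n,u,v,z in(("tip",239,207,22),("stem",273,477,22),("stem0",262,345,22)):
    q=ray(c,330+u/5-.4,300+v/5-.4,z)[:2]-C;print(n,q,np.hypot(*q),np.degrees(np.arctan2(q[1],q[0])))
q=ray(c,270+309/3.3333-.35,165+150/3.3333-.35,106)[:2]-C;print("surf",q,np.hypot(*q),np.degrees(np.arctan2(q[1],q[0])))
E
```

```text
[[ 666.9   36.8]
 [ 680.   -87.2]
 [ 580.7 -162.7]
 [ 466.  -114. ]
 [ 449.8    9.9]
 [ 549.3   84.4]]
[565.4161334  -38.83014812   0.64731133] 37.088207018970124 [-1.7 -0.2  0.6 -0.3  0.2 -0.2 -0.3 -0.2  0.5 -0.   0.7  0.8]
tip [-140.68995183  -16.12765426] 141.61131232357468 -173.4605804612056
stem [-228.6103169   -24.52244425] 229.92178510250977 -173.8774392692809
stem0 [-186.0323864   -22.32687382] 187.3673879971526 -173.15631955119753
surf [67.03544578  8.19200285] 67.53413878333448 6.967230774155335
```

```bash
python3 - <<'E'
from station import capture
from h import *
c=capture("top");d=capture("side")
C=np.array([565.4,-38.8])
for cam,k,(x0,y0,x1,y1),s in((c,"t",(265,165,465,415),2.4),(d,"s",(170,210,440,425),2.8)):
    im=cv2.resize(cam["frame"][y0:y1,x0:x1],None,fx=s,fy=s,interpolation=cv2.INTER_CUBIC)
    def pt(P,col):
        u,v=proj(cam,P);cv2.circle(im,(int((u+.5-x0)*s),int((v+.5-y0)*s)),2,col,-1)
    for a in np.radians(np.arange(0,360,4)):
        pt([C[0]+137*np.cos(a),C[1]+137*np.sin(a),50],(0,0,255))
        pt([C[0]+16*np.cos(a),C[1]+16*np.sin(a),80],(0,255,255))
    for i in range(6):
        a=np.radians(37.1+60*i);pt([C[0]+125*np.cos(a),C[1]+125*np.sin(a),90],(0,255,0))
    a=np.radians(-173.5)
    for r in(125,137,155,175,195,215):pt([C[0]+r*np.cos(a),C[1]+r*np.sin(a),22],(255,0,0))
    cv2.imwrite(f"pics/ov_{k}.png",im)
E
```

```text
(no output)
```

View pics/ov_t.png

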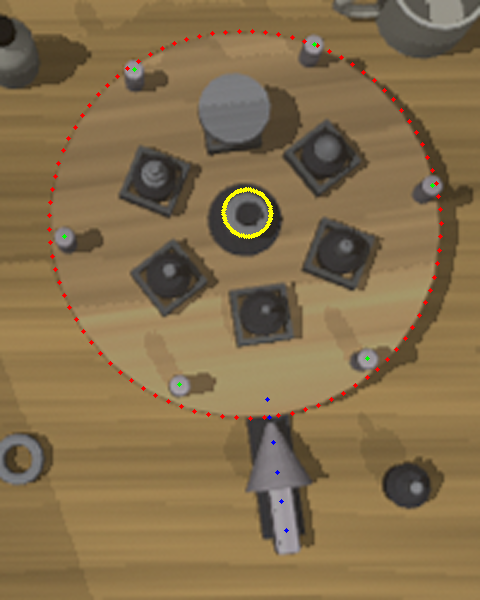

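View pics/ov_s.png

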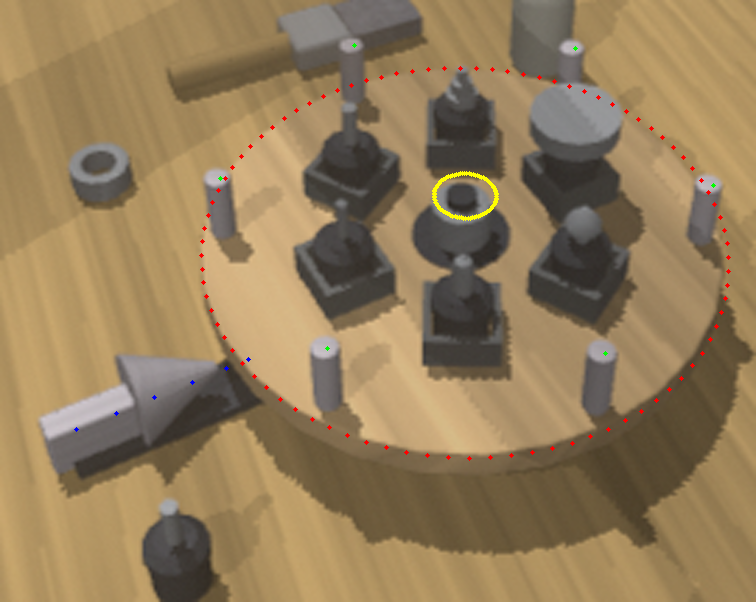

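```bash
python3 - <<'E'
from station import capture
from h import *
d=capture("side")
cv2.imwrite("pics/sa.png",cv2.resize(d["frame"][320:390,175:275],None,fx=7,fy=7,interpolation=cv2.INTER_CUBIC))
E
```

```text
(no output)
```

View pics/sa.png

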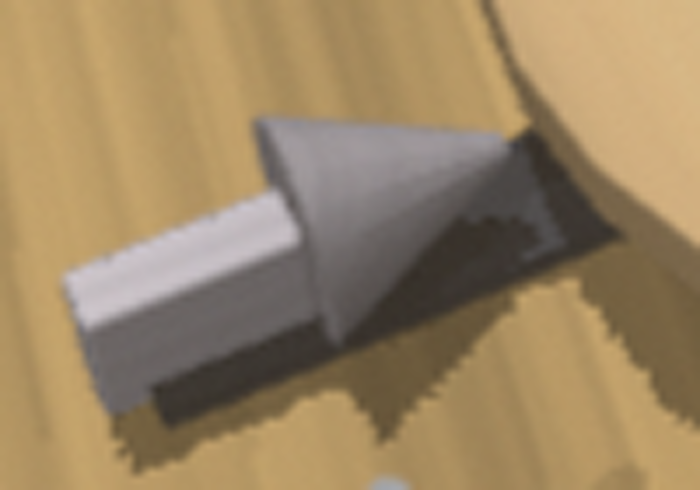

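```bash
python3 - <<'E'
from station import capture
from h import *
c=capture("top");d=capture("side");C=np.array([565.4,-38.8])
def M(c):
    f=240/np.tan(np.radians(c["fovy"]/2));return np.array([[f,0,c["cx"]],[0,f,c["cy"]],[0,0,1]])@np.asarray(c["extrinsics"])[:3]
for n,a,b in(("tip",(239,207),(508,142)),("stem",(274,474),(77,302))):
    a=np.array([330+a[0]/5-.4,300+a[1]/5-.4]);b=np.array([175+b[0]/7-.43,320+b[1]/7-.43])
    X=cv2.triangulatePoints(M(c),M(d),a.reshape(2,1),b.reshape(2,1));X=(X[:3]/X[3]).ravel()
    q=X[:2]-C;print(n,X,np.hypot(*q),np.degrees(np.arctan2(q[1],q[0])),proj(c,X)-a)
E
```

```text
tip [424.85384774 -54.55166289  27.28043659] 141.42607891714172 -173.60527974471964 [ 0.01164389 -0.09036558]
stem [338.14444365 -63.00993871  29.54869057] 228.54148206685633 -173.91911350285332 [-0.00921337  0.1581909 ]
```

>>> {"method": "play_rows", "body": {
  "steps": [
    [-1,[0.08,-0.047,0],0],
    [-1,[0.19,-0.112,0],0],
    [-1,[0.3,-0.177,0],0],
    [-1,[0.41,-0.242,0],0],
    [-1,[0.5,-0.295,0],0]
  ]
}}

```text
clock: 1.97
tool_pos: [373.5, -444.1, 194.2]
ee_rot: [-3.142, -0.0, 0.435]
force: [0.1, -0.7, 0.3]
finger_gap: 0.298
```

>>> {"method": "play_rows", "body": {
  "steps": [
    [-1,[0.11,-0.065,0],0],
    [-1,[0.22,-0.13,0],0],
    [-1,[0.33,-0.194,0],0],
    [-1,[0.44,-0.259,0],0],
    [-1,[0.55,-0.324,0],0]
  ]
}}

```text
clock: 2.38
tool_pos: [482.0, -286.8, 194.4]
ee_rot: [3.141, -0.0, 0.435]
force: [-0.3, -0.4, -1.1]
finger_gap: 0.0
```

>>> {"method": "play_rows", "body": {
  "steps": [
    [-1,[0.11,-0.065,0],0.03],
    [-1,[0.22,-0.13,0],0.06],
    [-1,[0.33,-0.194,0],0.1],
    [-1,[0.44,-0.259,0],0.14],
    [-1,[0.55,-0.324,0],0.172]
  ]
}}

```text
clock: 2.8
tool_pos: [590.8, -129.0, 194.4]
ee_rot: [3.141, -0.0, 0.348]
force: [0.2, -0.7, 0.1]
finger_gap: 0.001
```

```bash
python3 - <<'E'
from station import readout
import numpy as np
s=readout.sense()
C=np.array([565.4,-38.8]);t=np.array(s["tool_pos"]);y=s["ee_rot"][2]
print(s["clock"],t,s["ee_rot"],s["force"],s["finger_gap"],s["qpos"])
d=C+125*np.array([np.cos(np.radians(20)),np.sin(np.radians(20))])-t[:2]
print((np.array([np.cos(y)*d[0]+np.sin(y)*d[1],np.sin(y)*d[0]-np.cos(y)*d[1]])/300).round(3))
E
```

```text
2.8 [ 590.81483809 -128.97053991  194.38961298] [ 3.14118611e+00 -4.36302696e-04  3.48035138e-01] [ 0.20957782 -0.66777749  0.07076393] 0.0011665402953122256 [-3.03642178e-01  2.45693678e-02  1.75470159e+00 -5.99097436e-05
  1.36172823e+00  9.19131516e-01]
[ 0.44  -0.312]
```

Continue to above the gap, then descend.

>>> {"method": "play_rows", "body": {
  "steps": [
    [-1,[0.11,-0.078,0],0],
    [-1,[0.22,-0.156,0],0],
    [-1,[0.33,-0.234,0],0],
    [-1,[0.44,-0.312,0],0],
    [-1,[0.44,-0.312,0],0]
  ]
}}

```text
clock: 3.22
tool_pos: [684.5, 8.3, 193.6]
ee_rot: [-3.14, -0.002, 0.354]
force: [-0.7, -0.2, -1.5]
finger_gap: 0.001
```

```bash
cat > st.py <<'E'
from station import readout,capture
from h import *
s=readout.sense();C=np.array([565.4,-38.8]);t=np.array(s["tool_pos"]);q=t[:2]-C
print(s["clock"],t.round(1),"yaw",np.degrees(s["ee_rot"][2]).round(2),"r",np.hypot(*q).round(1),"th",np.degrees(np.arctan2(q[1],q[0])).round(2),"F",s["force"].round(1),"q",s["qpos"].round(2))
import sys
if len(sys.argv)>1:
    for n in("top","side"):
        c=capture(n);f=c["frame"]
        z=f[150:410,240:480] if n=="top" else f[180:430,150:460]
        cv2.imwrite(f"pics/{sys.argv[1]}_{n}.png",cv2.resize(z,None,fx=2.3,fy=2.3,interpolation=cv2.INTER_CUBIC))
E
python3 st.py a
```

```text
3.2167 [684.5   8.3 193.6] yaw 20.31 r 128.1 th 21.56 F [-0.7 -0.2 -1.5] q [-0.07  0.2   1.57  0.    1.37  1.15]
```

View pics/a_side.png

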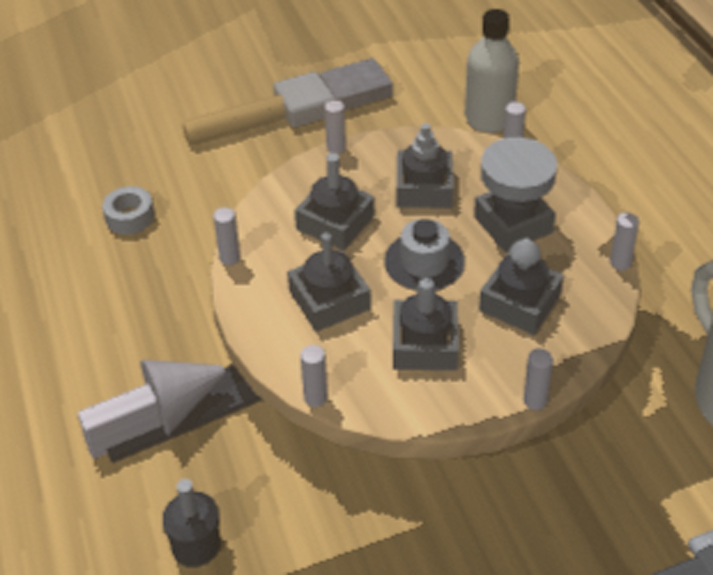

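```bash
python3 - <<'E'
from station import capture
from h import *
d=capture("side");cv2.imwrite("pics/b.png",d["frame"]);print(proj(d,[684.5,8.3,193.6]),proj(d,[684,4,62]))
E
```

```text
[401.43772042 178.67921398] [393.98594964 249.78223205]
```

View pics/b.png

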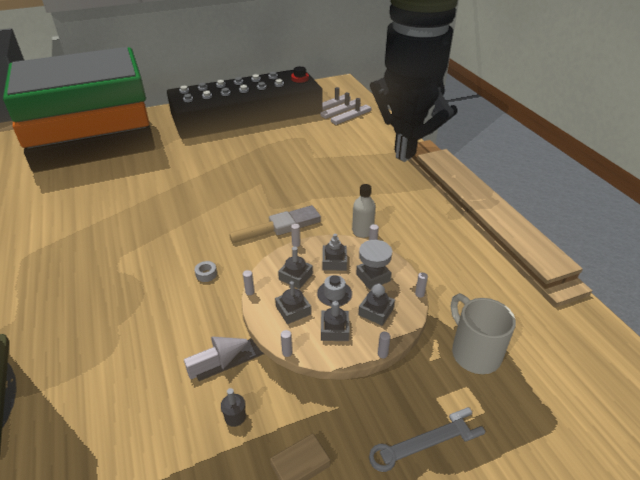

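View pics/a_top.png

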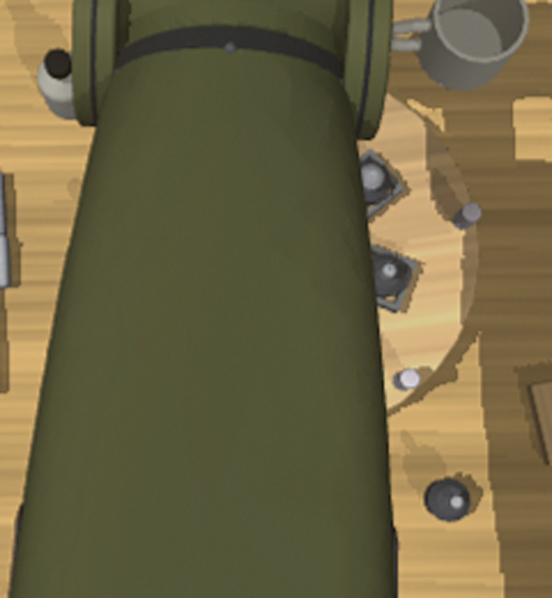

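```bash
python3 st.py; python3 - <<'E'
from station import capture
from h import *
d=capture("side");f=d["frame"].copy()
z=cv2.resize(f[40:220,340:480],None,fx=4,fy=3.3,interpolation=cv2.INTER_CUBIC)
z=cv2.convertScaleAbs(z,alpha=1.8,beta=20)
t=[684.5,8.3,193.6]
import itertools
from station import readout
t=readout.sense()["tool_pos"]
for dz in(0,19,54+19,120):
    u,v=proj(d,t+[0,0,dz]);print(u,v);cv2.circle(z,(int((u-340)*4),int((v-40)*3.3)),4,(0,0,255),-1)
cv2.imwrite("pics/c.png",z)
E
```

```text
3.3667 [681.9   2.6 193.8] yaw 20.04 r 123.7 th 19.57 F [-0.8  0.4 -0.9] q [-0.07  0.19  1.57 -0.    1.38  1.15]
401.8958375275487 181.2996830182084
403.3009442712299 169.88575090878274
407.5724731120023 135.1873620416876
411.6652638473855 101.9408946100661
```

View pics/c.png

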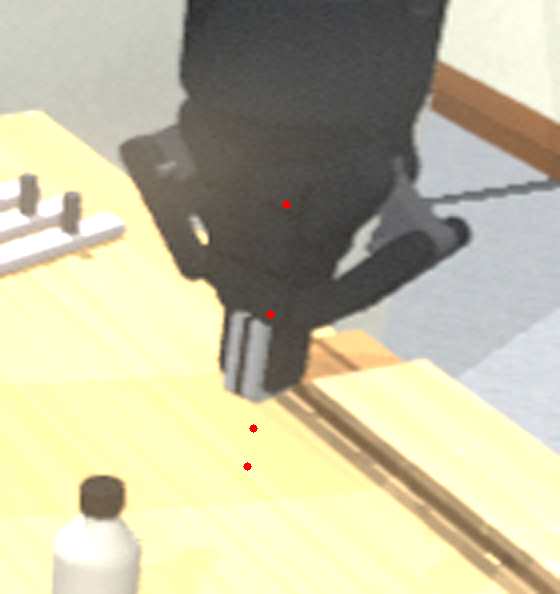

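>>> {"method": "play_rows", "body": {
  "steps": [
    [-1,[0,0,0.06],0],
    [-1,[0,0,0.13],0],
    [-1,[0,0,0.2],0],
    [-1,[0,0,0.27],0],
    [-1,[0,0,0.27],0]
  ]
}}

```text
clock: 3.83
tool_pos: [678.0, 0.8, 107.7]
ee_rot: [-3.138, 0.008, 0.346]
force: [-1.0, -0.3, -1.2]
finger_gap: 0.006
```

```bash
python3 st.py; python3 - <<'E'
from station import capture,readout
from h import *
d=capture("side");f=d["frame"].copy()
z=cv2.resize(f[120:340,300:500],None,fx=3.5,fy=2.7,interpolation=cv2.INTER_CUBIC)
t=readout.sense()["tool_pos"]
for dz in(0,19,73):
    u,v=proj(d,t+[0,0,dz]);print(u,v);cv2.circle(z,(int((u-300)*3.5),int((v-120)*2.7)),4,(0,0,255),-1)
cv2.imwrite("pics/d.png",z);cv2.imwrite("pics/dt.png",capture("top")["frame"])
E
```

```text
3.8333 [678.    0.8 107.7] yaw 19.85 r 119.3 th 19.39 F [-1.  -0.3 -1.2] q [-0.08  0.25  1.65 -0.    1.25  1.15]
395.1480603410082 227.98823384851252
396.3478988706974 218.11136450359905
399.978237303799 188.22702799137772
```

View pics/d.png

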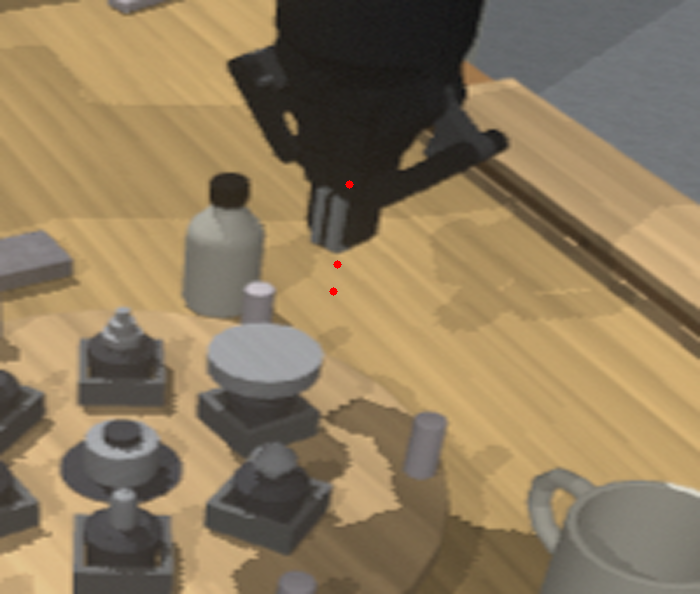

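View pics/dt.png

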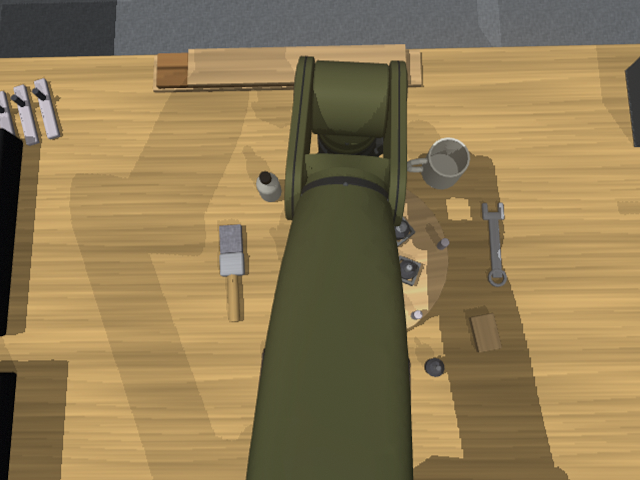

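```bash
python3 - <<'E'
from station import capture,readout
from h import *
d=capture("top");t=readout.sense()["tool_pos"];e=capture("side")
for z in(110,200,300,400):print(proj(d,[t[0],t[1],z]),proj(e,[t[0],t[1],z]))
cv2.imwrite("pics/e.png",e["frame"])
E
```

```text
[341.96444477 179.51119775] [396.73657451 227.55807368]
[343.26256825 162.32796338] [402.90114678 177.83320898]
[345.06492977 138.47014005] [411.03297006 112.24004293]
[347.4124366  107.39623933] [420.94242789  32.3080658 ]
```

>>> {"method": "play_rows", "body": {
  "steps": [
    [-1,[0.0,0,0.04],0],
    [-1,[0,0,0.08],0],
    [-1,[0,0,0.12],0],
    [-1,[0,0,0.15],0],
    [-1,[0,0,0.15],0]
  ]
}}

```text
clock: 4.45
tool_pos: [679.5, 2.6, 63.9]
ee_rot: [-3.139, 0.006, 0.349]
force: [-0.1, 0.7, 0.3]
finger_gap: 0.0
```

```bash
python3 - <<'E'
from station import capture,readout
from h import *
d=capture("side");f=d["frame"].copy()
z=cv2.resize(f[120:340,300:500],None,fx=3.5,fy=2.7,interpolation=cv2.INTER_CUBIC)
t=readout.sense()["tool_pos"]
for dz in(0,19,73):
    u,v=proj(d,t+[0,0,dz]);print(u,v);cv2.circle(z,(int((u-300)*3.5),int((v-120)*2.7)),4,(0,0,255),-1)
cv2.imwrite("pics/f.png",z)
E
python3 st.py
```

```text
392.55317690203054 249.3566625181394
393.667136481458 240.18685439907605
397.02946157112524 212.5091213147152
4.5 [680.3   2.5  65.4] yaw 19.99 r 122.1 th 19.77 F [-0.2 -0.4  0.1] q [-0.08  0.29  1.68 -0.    1.17  1.15]
```

View pics/f.png

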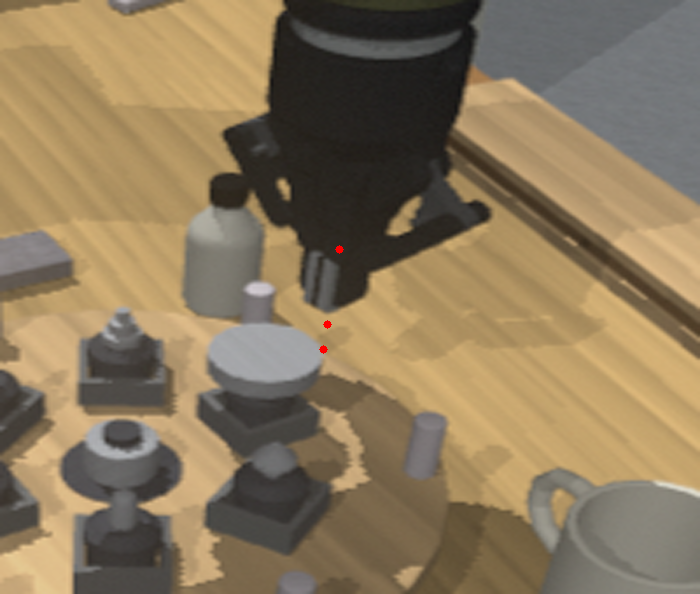

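>>> {"method": "play_rows", "body": {
  "steps": [
    [-1,[-0.02,0.04,0.0],0],
    [-1,[-0.042,0.08,0.01],0],
    [-1,[-0.042,0.08,0.025],0],
    [-1,[-0.042,0.08,0.04],0],
    [-1,[-0.042,0.08,0.045],0]
  ]
}}

```text
clock: 4.92
tool_pos: [677.9, -25.0, 53.8]
ee_rot: [-3.141, 0.001, 0.348]
force: [-0.4, -0.3, -0.6]
finger_gap: 0.001
```

>>> {"method": "play_rows", "body": {
  "steps": [
    [-1,[0,0,0.004],0],
    [-1,[0,0,0.009],0],
    [-1,[0,0,0.013],0],
    [-1,[0,0,0.018],0],
    [-1,[0,0,0.022],0]
  ]
}}

```text
clock: 5.33
tool_pos: [678.5, -24.3, 48.0]
ee_rot: [3.142, -0.0, 0.349]
force: [-0.5, 0.4, 0.2]
finger_gap: -0.002
```

```bash
cat >v.py <<'E'
import sys
from station import capture,readout
from h import *
d=capture("side");f=d["frame"].copy()
z=cv2.resize(f[140:340,220:450],None,fx=3.4,fy=2.9,interpolation=cv2.INTER_CUBIC)
t=readout.sense()["tool_pos"]
for dz in(0,19,73):
    u,v=proj(d,t+[0,0,dz]);cv2.circle(z,(int((u-220)*3.4),int((v-140)*2.9)),4,(0,0,255),-1)
cv2.imwrite(sys.argv[1],z)
E
python3 v.py pics/g.png
python3 st.py
```

```text
5.3833 [678.2 -24.3  47.7] yaw 20.0 r 113.7 th 7.31 F [ 0.  -0.1 -1.1] q [-0.11  0.31  1.69 -0.    1.14  1.11]
```

View pics/g.png

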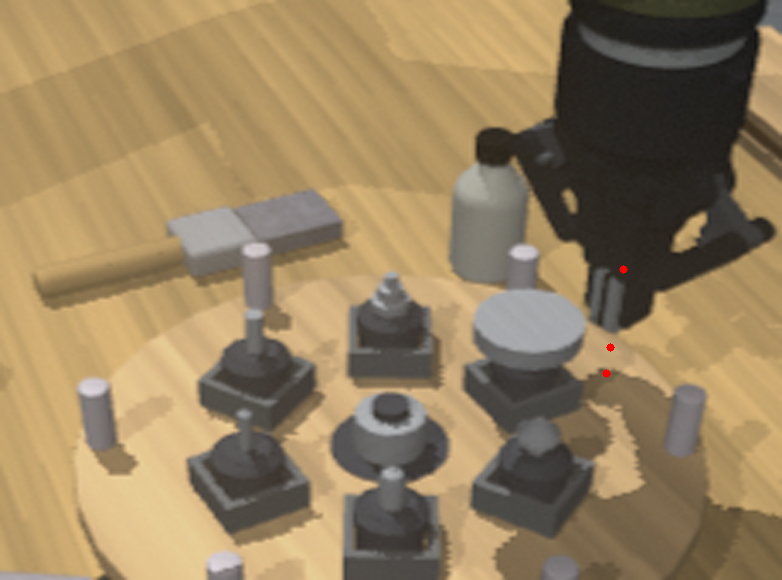

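>>> {"method": "play_rows", "body": {
  "steps": [
    [-1,[0,0,0.007],0],
    [-1,[0,0,0.014],0],
    [-1,[0,0,0.021],0],
    [-1,[0,0,0.028],0],
    [-1,[0,0,0.035],0]
  ]
}}

```text
clock: 5.8
tool_pos: [678.3, -24.5, 37.2]
ee_rot: [-3.142, 0.0, 0.349]
force: [-1.1, 0.0, -0.1]
finger_gap: -0.003
```

```bash
python3 v.py pics/i.png
python3 st.py
```

```text
5.85 [678.  -24.5  36.7] yaw 19.98 r 113.5 th 7.24 F [ 0.3 -0.3  0.7] q [-0.12  0.32  1.7   0.    1.12  1.11]
```

View pics/i.png

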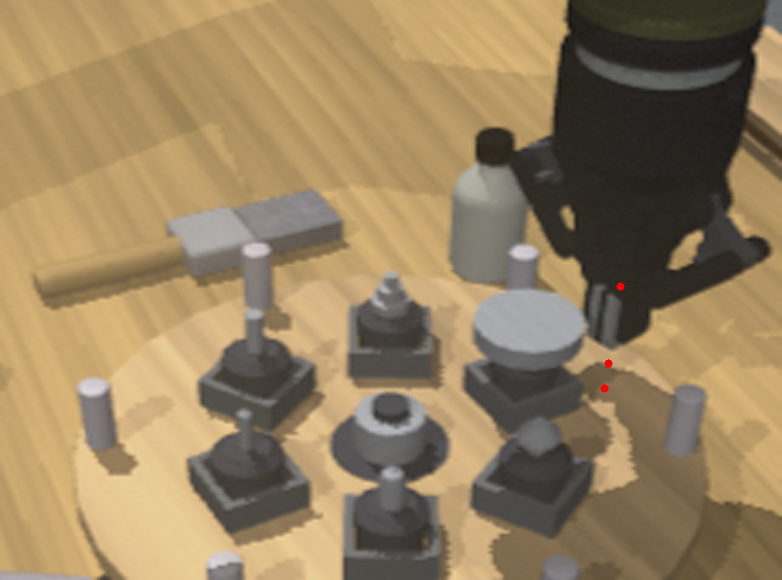

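>>> {"method": "play_rows", "body": {
  "steps": [
    [-1,[0.012,-0.024,0],-0.02],
    [-1,[0.024,-0.049,0],-0.04],
    [-1,[0.036,-0.073,0],-0.06],
    [-1,[0.047,-0.098,0],-0.07],
    [-1,[0.047,-0.098,0],-0.07]
  ]
}}

```text
clock: 6.27
tool_pos: [681.8, 10.0, 37.7]
ee_rot: [-3.141, -0.001, 0.386]
force: [0.4, -0.7, 0.1]
finger_gap: 0.001
```

>>> {"method": "play_rows", "body": {
  "steps": [
    [-1,[-0.0005,-0.0145,0],-0.07],
    [-1,[-0.001,-0.029,0],-0.14],
    [-1,[-0.0025,-0.044,0],-0.21],
    [-1,[-0.004,-0.058,0],-0.28],
    [-1,[-0.0065,-0.0725,0],-0.35]
  ]
}}

```text
clock: 6.68
tool_pos: [672.0, 27.4, 37.7]
ee_rot: [3.14, -0.001, 0.561]
force: [1.0, -1.9, 0.1]
finger_gap: 0.002
```

```bash
python3 v.py pics/j.png
python3 st.py
```

```text
6.7333 [671.4  28.2  37.6] yaw 32.22 r 125.4 th 32.3 F [-0.8  0.9 -0.3] q [-0.04  0.31  1.71  0.    1.12  0.97]
```

View pics/j.png

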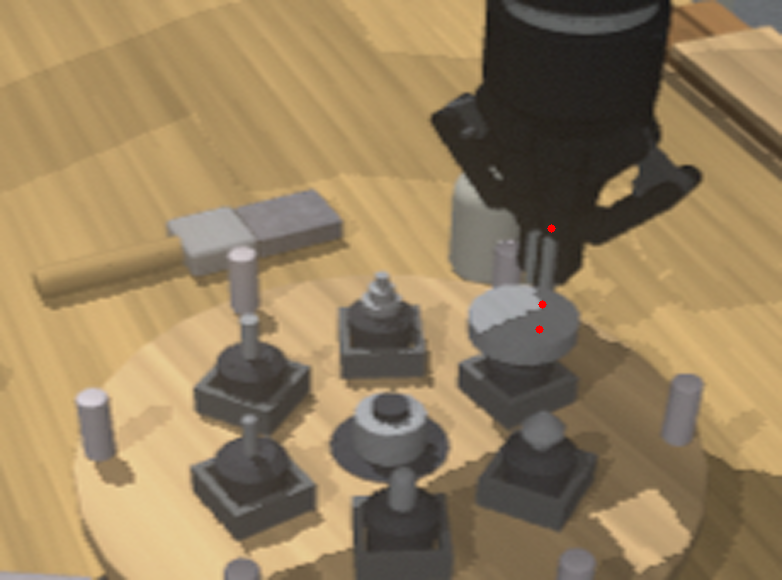

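>>> {"method": "play_rows", "body": {
  "steps": [
    [-1,[-0.001,-0.029,0],-0.14],
    [-1,[-0.004,-0.058,0],-0.279],
    [-1,[-0.009,-0.087,0],-0.419],
    [-1,[-0.016,-0.115,0],-0.559],
    [-1,[-0.025,-0.1425,0],-0.698]
  ]
}}

```text
clock: 7.15
tool_pos: [643.1, 59.9, 37.9]
ee_rot: [3.14, -0.001, 0.911]
force: [2.1, -0.3, -0.1]
finger_gap: 0.003
```

>>> {"method": "play_rows", "body": {
  "steps": [
    [-1,[-0.001,-0.029,0],-0.14],
    [-1,[-0.004,-0.058,0],-0.279],
    [-1,[-0.009,-0.087,0],-0.419],
    [-1,[-0.016,-0.115,0],-0.559],
    [-1,[-0.025,-0.1425,0],-0.698]
  ]
}}

```text
clock: 7.57
tool_pos: [604.7, 80.5, 37.9]
ee_rot: [3.14, -0.001, 1.26]
force: [1.3, 0.4, -0.4]
finger_gap: 0.003
```

```bash
python3 v.py pics/k.png
python3 st.py
```

```text
7.6167 [603.   80.9  37.6] yaw 72.33 r 125.5 th 72.58 F [ 0.1  1.1 -0.4] q [0.04 0.18 1.87 0.   1.1  0.35]
```

View pics/k.png

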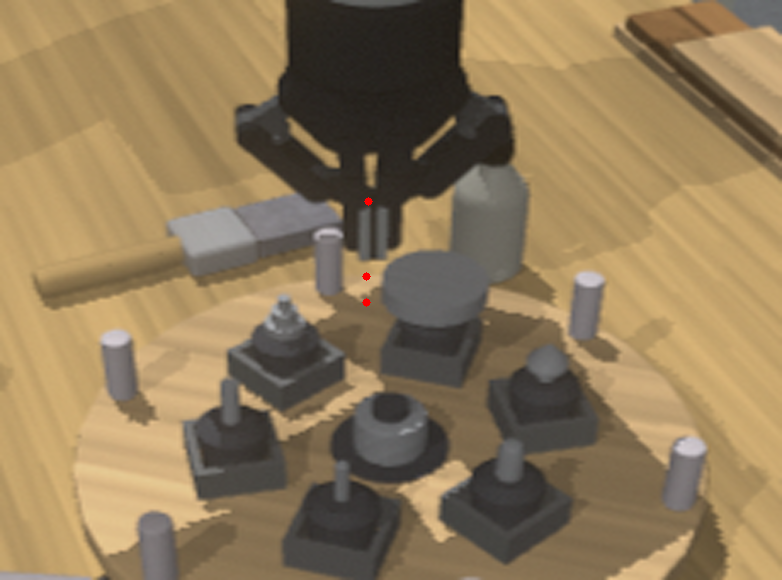

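>>> {"method": "play_rows", "body": {
  "steps": [
    [-1,[-0.001,-0.029,0],-0.14],
    [-1,[-0.004,-0.058,0],-0.279],
    [-1,[-0.009,-0.087,0],-0.419],
    [-1,[-0.016,-0.115,0],-0.559],
    [-1,[-0.025,-0.1425,0],-0.698]
  ]
}}

```text
clock: 8.03
tool_pos: [561.9, 86.4, 38.0]
ee_rot: [3.14, -0.0, 1.607]
force: [2.2, 1.4, 0.6]
finger_gap: -0.002
```

>>> {"method": "play_rows", "body": {
  "steps": [
    [-1,[-0.001,-0.029,0],-0.14],
    [-1,[-0.004,-0.058,0],-0.279],
    [-1,[-0.009,-0.087,0],-0.419],
    [-1,[-0.016,-0.115,0],-0.559],
    [-1,[-0.025,-0.1425,0],-0.698]
  ]
}}

```text
clock: 8.45
tool_pos: [519.2, 77.4, 38.0]
ee_rot: [3.14, -0.0, 1.956]
force: [0.9, 1.4, 0.8]
finger_gap: 0.002
```

>>> {"method": "play_rows", "body": {
  "steps": [
    [-1,[-0.001,-0.029,0],-0.14],
    [-1,[-0.004,-0.058,0],-0.279],
    [-1,[-0.009,-0.087,0],-0.419],
    [-1,[-0.016,-0.115,0],-0.559],
    [-1,[-0.025,-0.1425,0],-0.698]
  ]
}}

```text
clock: 8.87
tool_pos: [482.2, 54.3, 38.0]
ee_rot: [3.14, 0.0, 2.305]
force: [0.8, 0.8, -0.1]
finger_gap: 0.003
```

```bash
sed -i 's/140:340,220:450/170:370,210:440/;s/u-220/u-210/;s/v-140/v-170/' v.py; python3 v.py pics/l.png
python3 st.py
```

```text
8.9167 [481.   53.5  37.6] yaw 132.2 r 125.1 th 132.46 F [ 0.1  0.3 -0.5] q [-0.   -0.09  2.15 -0.    1.09 -0.74]
```

View pics/l.png

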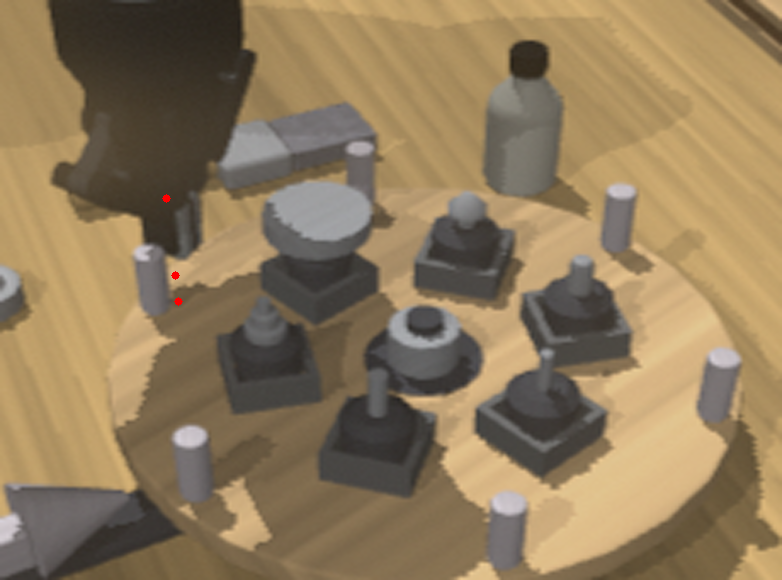

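```bash
cat >fit.py <<'E'
from h import *
from scipy.optimize import least_squares
def fit(c,pix,C=(565.4,-38.8)):
    P=np.array([ray(c,u,v,90)[:2] for u,v in pix])
    def res(p):
        o=[]
        for q in P:
            a=np.arctan2(q[1]-p[1],q[0]-p[0]);k=np.round((a-p[2])/(np.pi/3));a=p[2]+k*np.pi/3
            o+=[p[0]+125*np.cos(a)-q[0],p[1]+125*np.sin(a)-q[1]]
        return o
    b=min((least_squares(res,[*C,x]) for x in np.radians(np.arange(0,60,10))),key=lambda s:s.cost)
    print("C",b.x[:2].round(1),"pegs",np.degrees(b.x[2])%60,"rms",np.sqrt(np.mean(b.fun**2)))
E
python3 - <<'E'
from station import capture
from fit import *
d=capture("side")
fit(d,[(210+u/3.4-.35,170+v/2.9-.33) for u,v in[(150,252),(192,436),(508,501),(722,357),(620,190),(360,150)]])
fit(d,[(150+u/2.3-.3,180+v/2.3-.3) for u,v in[(335,107),(515,107),(626,220),(539,357),(313,354),(224,215)]])
E
```

```text
C [564.  -37.5] pegs 21.303384950092365 rms 0.8697187723923897
C [563.8 -37.7] pegs 37.29704185085594 rms 0.7798419675063277
```

>>> {"method": "play_rows", "body": {
  "steps": [
    [-1,[-0.001,-0.029,0],-0.14],
    [-1,[-0.004,-0.058,0],-0.279],
    [-1,[-0.009,-0.087,0],-0.419],
    [-1,[-0.016,-0.115,0],-0.559],
    [-1,[-0.025,-0.1425,0],-0.698]
  ]
}}

```text
clock: 9.38
tool_pos: [456.1, 20.0, 38.1]
ee_rot: [3.14, 0.001, 2.653]
force: [0.6, 0.9, 0.9]
finger_gap: 0.001
```

>>> {"method": "play_rows", "body": {
  "steps": [
    [-1,[-0.001,-0.029,0],-0.14],
    [-1,[-0.004,-0.058,0],-0.279],
    [-1,[-0.009,-0.087,0],-0.419],
    [-1,[-0.016,-0.115,0],-0.559],
    [-1,[-0.025,-0.1425,0],-0.698]
  ]
}}

```text
clock: 9.8
tool_pos: [442.7, -21.4, 38.1]
ee_rot: [3.141, 0.002, 3.002]
force: [1.6, 1.6, 0.4]
finger_gap: -0.0
```

>>> {"method": "play_rows", "body": {
  "steps": [
    [-1,[-0.001,-0.029,0],-0.14],
    [-1,[-0.004,-0.058,0],-0.279],
    [-1,[-0.009,-0.087,0],-0.419],
    [-1,[-0.016,-0.115,0],-0.559],
    [-1,[-0.025,-0.1425,0],-0.698]
  ]
}}

```text
clock: 10.22
tool_pos: [444.3, -64.8, 38.0]
ee_rot: [3.141, 0.002, -2.932]
force: [0.9, 2.0, 0.5]
finger_gap: -0.002
```

```bash
python3 st.py m; python3 st.py
```

```text
10.2167 [444.3 -64.8  38. ] yaw -168.02 r 123.9 th -167.89 F [0.9 2.  0.5] q [-0.27 -0.18  2.22  0.    1.1  -2.05]
10.3167 [444.2 -65.5  38. ] yaw -168.24 r 124.1 th -167.57 F [-0.1  0.4 -0. ] q [-0.27 -0.18  2.22 -0.    1.1  -2.04]
```

View pics/m_side.png

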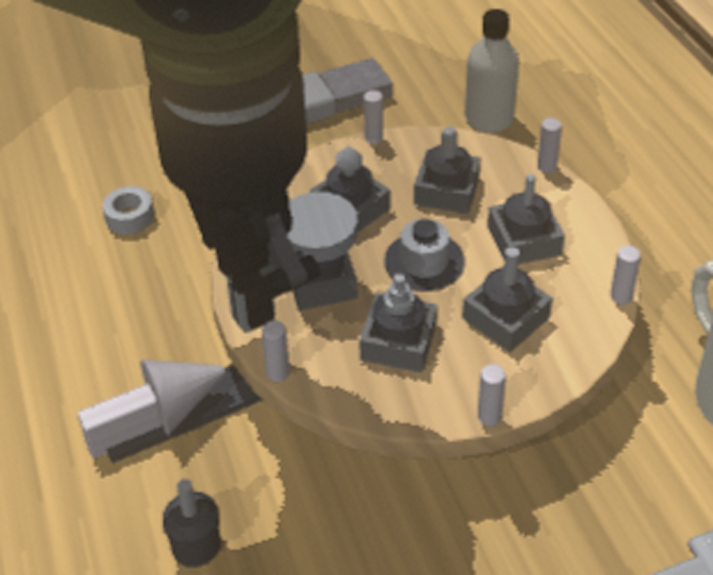

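View pics/m_top.png

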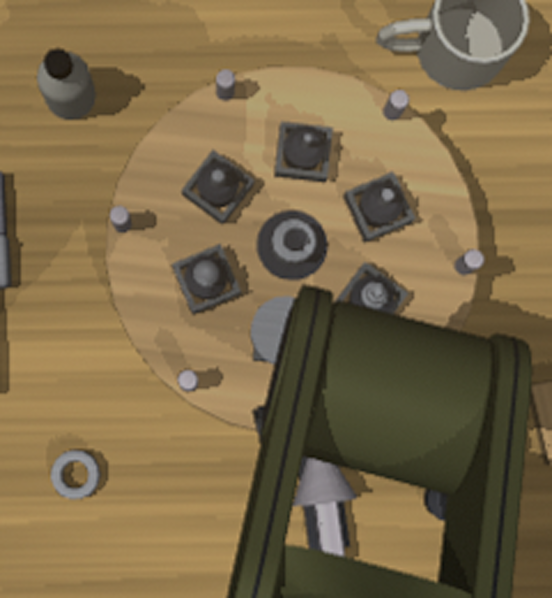

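```bash
python3 - <<'E'
from station import capture
from fit import *
c=capture("top");d=capture("side")
fit(c,[(240+u/2.3-.3,150+v/2.3-.3) for u,v in[(226,78),(400,97),(474,257),(188,380),(120,214)]])
fit(d,[(150+u/2.3-.3,180+v/2.3-.3) for u,v in[(274,327),(492,372),(627,253),(550,125),(373,98)]])
E
```

```text
C [565.5 -39.4] pegs 22.09735080236134 rms 0.39084449382323116
C [563.5 -37.5] pegs 23.984223825431332 rms 1.2683767000723143
```

>>> {"method": "play_rows", "body": {
  "steps": [
    [-1,[0,-0.017,0],-0.084],
    [-1,[-0.001,-0.035,0],-0.168],
    [-1,[-0.003,-0.052,0],-0.251],
    [-1,[-0.006,-0.069,0],-0.335],
    [-1,[-0.009,-0.086,0],-0.419]
  ]
}}

```text
clock: 10.83
tool_pos: [450.9, -88.7, 37.3]
ee_rot: [3.14, -0.001, -2.723]
force: [0.1, 0.4, 0.2]
finger_gap: -0.001
```

```bash
python3 st.py n; python3 - <<'E'
from station import capture
import cv2
c=capture("top")["frame"]
cv2.imwrite("pics/nz.png",cv2.resize(c[165:345,270:465],None,fx=4,fy=3.3333,interpolation=cv2.INTER_CUBIC))
E
python3 st.py
```

```text
10.8333 [450.9 -88.7  37.3] yaw -156.01 r 124.9 th -156.45 F [0.1 0.4 0.2] q [-0.31 -0.15  2.2   0.    1.09 -2.3 ]
10.9833 [451.3 -89.1  37.5] yaw -156.16 r 124.7 th -156.21 F [-0.  -0.3 -0.1] q [-0.31 -0.15  2.2  -0.    1.09 -2.3 ]
```

View pics/nz.png

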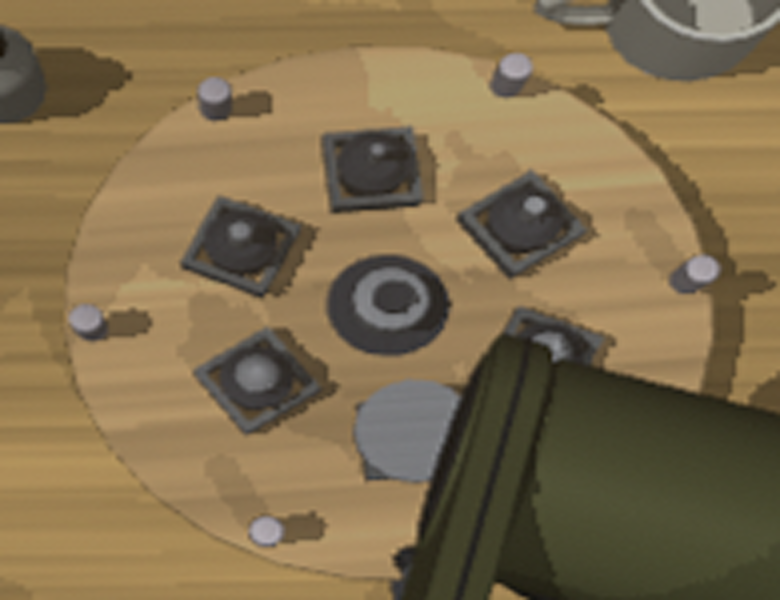

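View pics/n_side.png

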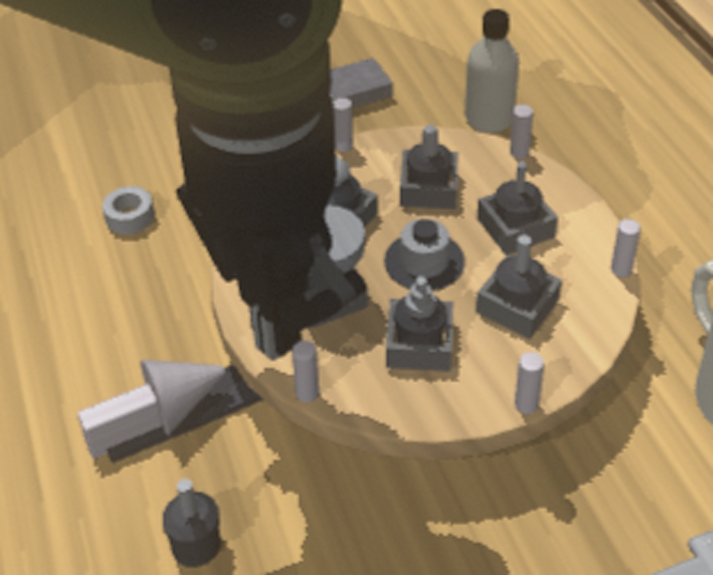

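```bash
python3 - <<'E'
from station import capture
from fit import *
c=capture("top");d=capture("side")
fit(c,[(270+u/4-.38,165+v/3.3333-.35) for u,v in[(215,91),(516,66),(703,268),(267,530),(87,317)]])
fit(d,[(150+u/2.3-.3,180+v/2.3-.3) for u,v in[(305,349),(530,361),(627,227),(521,111),(343,105)]])
E
```

```text
C [565.  -39.2] pegs 34.65736380331205 rms 0.22797952652482986
C [563.4 -37.9] pegs 34.634452219094975 rms 1.0829136861241817
```

>>> {"method": "play_rows", "body": {
  "steps": [
    [-1,[0,-0.003,0],-0.014],
    [-1,[0,-0.006,0],-0.028],
    [-1,[0,-0.009,0],-0.042],
    [-1,[0,-0.012,0],-0.056],
    [-1,[0,-0.015,0],-0.07]
  ]
}}

```text
clock: 11.5
tool_pos: [453.1, -93.3, 37.5]
ee_rot: [3.141, 0.0, -2.687]
force: [0.1, 1.3, 0.6]
finger_gap: 0.002
```

```bash
cat > z.py <<'E'
import sys
from station import capture
import cv2
c=capture("top")["frame"]
cv2.imwrite(sys.argv[1],cv2.resize(c[165:345,270:465],None,fx=4,fy=3.3333,interpolation=cv2.INTER_CUBIC))
E
python3 z.py pics/o.png;python3 st.py
```

```text
11.55 [453.2 -93.6  37.5] yaw -153.97 r 124.8 th -153.98 F [ 0.2  1.  -0.6] q [-0.32 -0.14  2.19  0.    1.09 -2.34]
```

View pics/o.png

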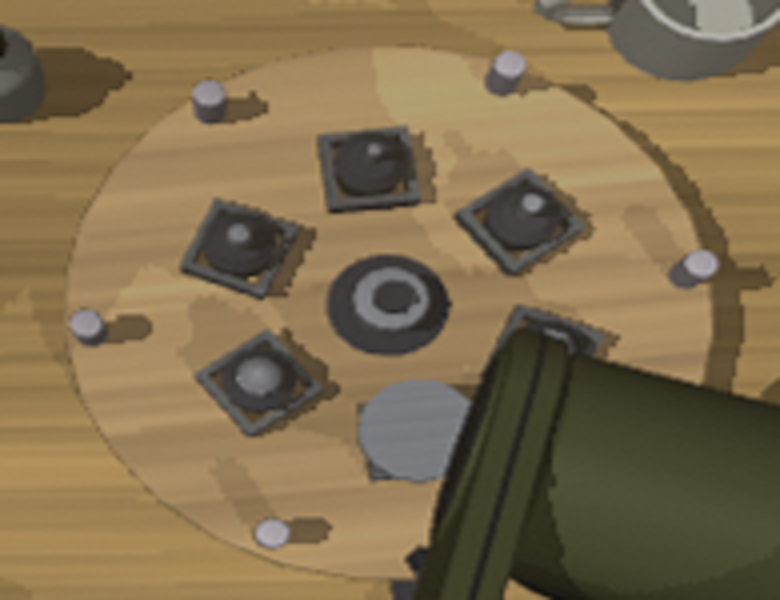

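```bash
python3 - <<'E'
from station import capture
from fit import *
c=capture("top")
fit(c,[(270+u/4-.38,165+v/3.3333-.35) for u,v in[(209,94),(510,64),(702,263),(273,532),(88,323)]])
E
```

```text
C [564.9 -39.2] pegs 35.89273553400092 rms 0.23910930255897817
```

>>> {"method": "play_rows", "body": {
  "steps": [
    [-1,[0,-0.001,0],0],
    [-1,[0,-0.002,0],0],
    [-1,[0,-0.003,0],0],
    [-1,[0,-0.0035,0],0],
    [-1,[0,-0.0035,0],0]
  ]
}}

```text
clock: 12.02
tool_pos: [453.6, -94.4, 37.5]
ee_rot: [3.142, 0.0, -2.688]
force: [0.5, 2.3, 0.5]
finger_gap: 0.0
```

>>> {"method": "play_rows", "body": {
  "steps": [
    [-1,[0.01,0.02,0],0],
    [-1,[0.02,0.04,0],0],
    [-1,[0.02,0.045,-0.1],0],
    [-1,[0.02,0.045,-0.23],0],
    [-1,[0.02,0.045,-0.36],0]
  ]
}}

```text
clock: 12.43
tool_pos: [440.2, -84.2, 145.3]
ee_rot: [3.139, -0.003, -2.688]
force: [2.3, -0.9, 0.4]
finger_gap: 0.003
```

```bash
python3 st.py
```

```text
12.4333 [440.2 -84.2 145.3] yaw -153.99 r 133.2 th -160.06 F [ 2.3 -0.9  0.4] q [-0.31 -0.31  2.13 -0.    1.32 -2.33]
```

>>> {"method": "play_rows", "body": {
  "steps": [
    [-1,[0,0,-0.12],0],
    [-1,[0.06,-0.08,-0.2],0],
    [-1,[0.12,-0.16,-0.26],0],
    [-1,[0.2,-0.25,-0.28],0],
    [-1,[0.28,-0.33,-0.28],0]
  ]
}}

```text
clock: 12.85
tool_pos: [410.5, -212.4, 232.7]
ee_rot: [-3.136, 0.002, -2.687]
force: [0.6, -1.1, -0.8]
finger_gap: 0.002
```

>>> {"method": "play_rows", "body": {
  "steps": [
    [-1,[0.08,-0.1,0],0],
    [-1,[0.16,-0.2,0],0],
    [-1,[0.24,-0.3,0],0],
    [-1,[0.32,-0.4,0],0],
    [-1,[0.4,-0.5,0],0]
  ]
}}

```text
clock: 13.27
tool_pos: [373.5, -394.1, 229.4]
ee_rot: [-3.139, -0.011, -2.707]
force: [-0.6, 0.2, 0.5]
finger_gap: 0.004
```

```bash
python3 st.py p; python3 z.py pics/pz.png; python3 - <<'E'
from station import capture
import cv2
c=capture("top")["frame"]
cv2.imwrite("pics/pa.png",cv2.resize(c[300:405,330:450],None,fx=5,fy=5,interpolation=cv2.INTER_CUBIC))
cv2.imwrite("pics/pf.png",c)
E
```

```text
13.2667 [ 373.5 -394.1  229.4] yaw -155.09 r 403.9 th -118.37 F [-0.6  0.2  0.5] q [-0.9  -0.13  1.85 -0.01  1.43 -2.91]
```

View pics/pz.png

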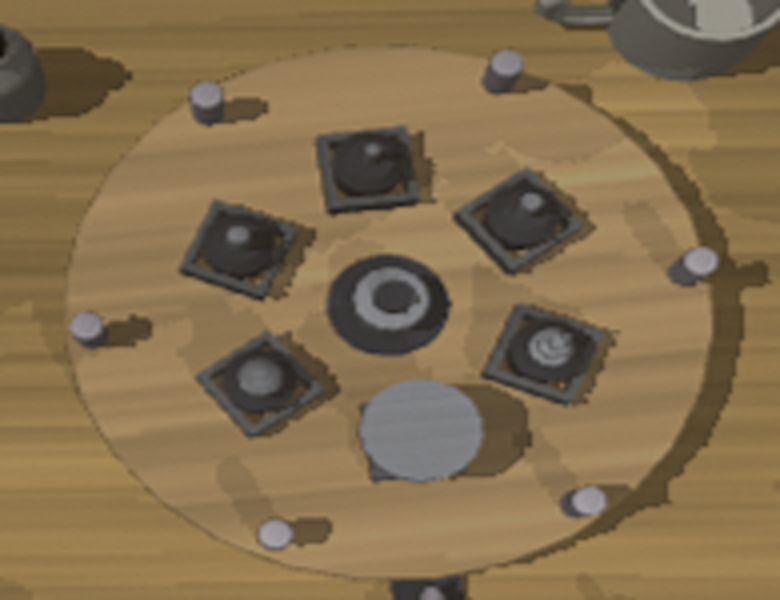

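View pics/p_side.png

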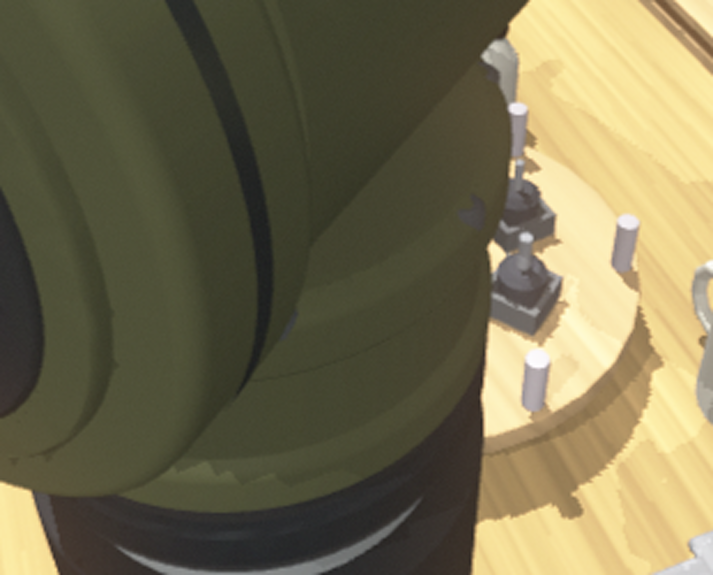

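View pics/pf.png

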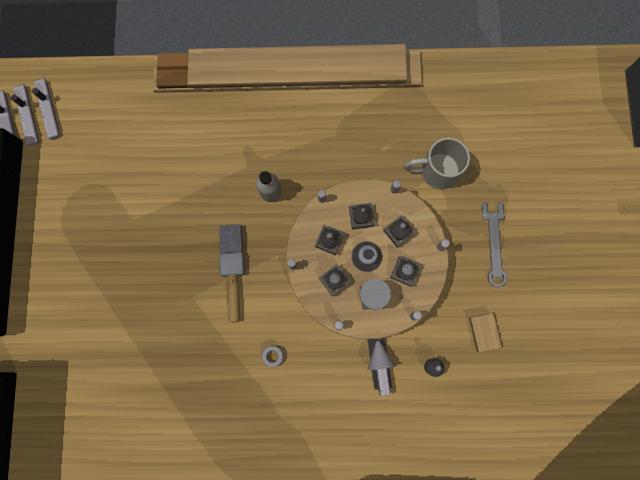

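>>> {"method": "play_rows", "body": {
  "steps": [
    [-1,[0,0,0],0.15],
    [-1,[0,0,0],0.3],
    [-1,[0,0,0],0.5],
    [-1,[0,0,0],0.7],
    [-1,[0,0,0],0.8]
  ]
}}

```text
clock: 13.88
tool_pos: [375.9, -390.4, 229.6]
ee_rot: [-3.136, -0.008, -3.105]
force: [-1.0, 0.2, 0.1]
finger_gap: 0.002
```

```bash
python3 st.py; python3 - <<'E'
from station import capture
from fit import *
c=capture("top")
fit(c,[(270+u/4-.38,165+v/3.3333-.35) for u,v in[(207,95),(507,64),(702,261),(589,501),(276,534),(88,325)]])
q=ray(c,270+421/4-.38,165+430/3.3333-.35,106)[:2]-[565.4,-38.8];print(np.hypot(*q),np.degrees(np.arctan2(q[1],q[0])))
E
```

```text
13.8833 [ 375.9 -390.4  229.6] yaw -177.92 r 399.4 th -118.32 F [-1.   0.2  0.1] q [-0.9  -0.14  1.85 -0.01  1.43 -2.5 ]
C [564.7 -39.1] pegs 36.36173098393814 rms 0.24335722519835723
68.59339320062296 -173.54747548355505
```

View pics/pa.png

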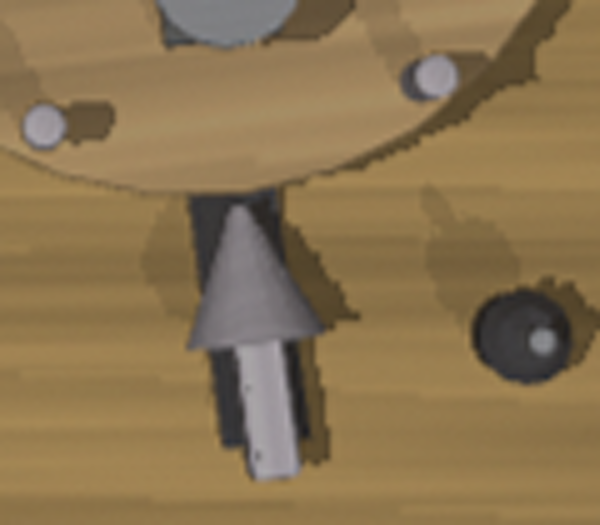

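```bash
python3 -c "
from station import robot;print(robot.hand_in())"
```

```text
the job is handed in; nothing more can be done
None
```

The cutter with the wide flat disc now stands at the front, lined up with the arrow to within the camera's accuracy. I turned the carousel about 179° anticlockwise by pushing one rim peg with the shut fingertips. I finished with small nudges, then drew back and up clear of everything and handed the job in at about 14 s of the 64 s allowed.

**Alignment:** in the last unobstructed top picture, the six peg tops put the cutter's pocket at −173.6°. The flat disc itself measured −173.5°. The arrow measured −173.2° to −173.9° depending on the point used, and I aimed for −173.6°.

**Other things:** by eye, the cutters were all in their pockets and the things around the carousel were where they started. Force readings stayed around 2 N while pushing.

**Checks that disagreed or fell short:**
- **Fingertip height:** the side camera showed the fingertips about 28 mm higher than the reported tool position. I lowered the tool step by step to allow for this, without contacting the disc.
- **Arrow length:** the stem end measured about 229 mm from the axis, against the 215 mm given. Its direction was consistent, so the alignment is not affected.
- **Side-camera angle:** one mid-way side reading was about 2° off the top one. Later readings agreed.
- **Last side view:** the arm blocked it, so the final check uses the top camera only.
- **Last joint:** it came close to its range limit (−2.91) while drawing back, and I turned it away afterwards.

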